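# Find the spare test plunger and clip it in its holder

## Robot

A 7-joint arm with a two-finger parallel gripper is mounted at the origin on the work surface. World frame = base frame: x ahead of the robot, y to its left, z up, the work surface at z = 0. Lengths are in m, angles in rad, forces in N, time in s.
With the tool pointing down it reaches from about 0.425 to 1.025 m from the base axis. Payload 9.4 kg.
Tool frame: the origin (TCP) lies on the centre line of the jaws, within the pads' length; the fingertips stand 19 mm ahead of it and the grasp point (between the pads) is the TCP; z points along the fingers, y is the line along which they close (so a half turn about z gives the same grasp; the last joint's range is limited). The gripper opens to 85 mm and grips with 20 to 120 N. Pads are 22 mm wide; open, the fingers measure 114 mm over their backs; the gripper's body (76 mm by 85 mm) begins 54 mm behind the grasp point. The pads swing forward as they close: fully open they stand 13 mm farther back than shut.
Start: joints at [1.088, 0.599, -0.003, 1.599, 0.002, 0.943, -0.08], TCP at [0.286, -0.666, 0.25] pointing down, gripper open.
Joint ranges: [-2.57, 2.57], [-0.35, 1.97], [-1.29, 1.29], [0.11, 2.56], [-1.05, 4.19], [0.11, 1.86], [-2.63, 2.63]. Speed limits (rad/s): [2.22, 2.22, 3.01, 3.01, 3.14, 3.14, 3.14].

## Interface

Orientations are given as a unit quaternion [x, y, z, w].
In Python, from cell import ctrl, read_camera, get_calibration, finish_job gives the robot as it stands.
- The arm moves only by the tool arm_command, never from a script. Its argument "commands" is a list that holds one entry, the list of rows, each a list of 5 numbers: the shift along the tool's x, y, z in mm, then the turn about the tool's z in rad, then the closure, from -1 (fully open) to 1 (shut). A call has 1 to 10 rows; each row is the pose to reach, as a shift and turn from the pose commanded when the call began, along the tool's axes at that moment; what a row does not reach only later rows make up. A row lasts 1/10 s, in which the tool goes at most 50 mm and 8.59 degrees, less where a joint would pass 70% of its speed; a pose out of reach is approached as far as the arm can. A call with a gripper value outside its range is refused whole. The fingers move at their own pace and stop on an object; "grip_force" is the grip in N (left out, the last holds). Time passes only in rows, so rows that repeat a pose let the fingers close. It gives the time, the measured TCP pose, the force and the opening at its end, in the units of the state.
- ctrl.read_state(): the state, without advancing time (a new reading comes with each control period).
- read_camera(name): name is "side" or "top" or "wrist"; returns the picture (420x560x3 uint8, red, green, blue); there is no depth.
- get_calibration(name): a dict with "intrinsics" (3x3 intrinsics, pixels), "distortion" ([k1, k2, p1, p2, k3] as OpenCV has them; the pictures are not rectified), "rvec" (rotation vector, rad) and "tvec" (3), from world to camera coordinates, as OpenCV has them. Camera axes: x right, y down, z forward; pixel columns grow to the right and rows downward; lengths in m; the calibration is good to about 2 mm. A picture is of the moment at which its call begins: read the wrist's pose just before it. get_calibration takes no time and is no camera call; for the wrist camera it gives the pose at the moment of the call.
- finish_job(): hands the job in, once; it reports no verdict.
The state is a dict: "clock": time; "joint_positions": joint angles; "joint_velocities": joint speeds; "joint_efforts": joint torques, N m; "position": TCP position; "eef_rot": TCP orientation; "contact_force": force on the tool from outside, world axes, zero at the start; "ft_torque": the same for the moment, N m; "finger_gap": opening from 0.0 (shut) to 1.0 (fully open).
Only numpy, scipy, OpenCV 4.12 (cv2) and the standard library are available. Lean on these libraries where they do the work, as an engineer would, in place of code of your own. Each camera call takes 0.05 s, during which the arm holds its last target. There are 200 camera calls.

## Task

One of the three identical lidded tubs holds the thick test plunger; the other two hold slim pins. Lift the lids from tub to tub until you find the plunger, take it out and press it down, lying centred along it, into the spring clip until both pairs of fingers snap around it. Leave the pins in their tubs and do not disturb the other things on the bench; the lids may be left open.

Things in the scene. Friction and masses are not known exactly. Their poses are not given: they have to be found in the camera images.
- tub_near: The near one (from the robot) of three identical grey plastic tubs, fixed, about 112 mm apart in a row leading away from the robot: 116 (x) x 90 (y) x 58 mm high without lid, 3 mm walls and floor. Origin: centre of its underside, 3 mm above the table; x points to the hinge side, the robot's right, z up. One tub, not always the same, holds the plunger; only looking or feeling inside tells which.
- bar_near (a point): Point in the near tub, 25 mm above its underside and centred: the middle of the 90 mm long, 16 mm thick plunger if it is here, lying along the tub's x. If not, a 9 mm pin lies here, its axis 4 mm lower and up to 6 mm to either side. Bars rest on cradles (30 mm wide, up to 27 mm above the underside) at x = 29 to 39 mm both ways; between them it is clear to the floor.
- lid_near (a joint): Hinge angle of the lid of the near tub: 0 shut, opens upward and towards the robot's right to 2.1 rad. The lid (132 x 94 x 4 mm, 0.1 kg, no knob) has a smooth hinge; it falls shut when let go below about 1.5 rad and falls open, staying at 2.1, beyond about 1.7.
- lip_near (a point): Middle of the lower free edge of the near tub's lid, on the robot's left: the lid is 4 mm thick above this point and overhangs the tub's wall by 16 mm, so it can be pried up from below with a tilted finger. 132 mm from the hinge line; moves with the lid.
- hinge_near (a point): Middle of the hinge line of the near lid, along the tub's y, at the top of the right-hand wall (58 mm above the tub's underside).
- tub_middle: The middle one (from the robot) of three identical grey plastic tubs, fixed, about 112 mm apart in a row leading away from the robot: 116 (x) x 90 (y) x 58 mm high without lid, 3 mm walls and floor. Origin: centre of its underside, 3 mm above the table; x points to the hinge side, the robot's right, z up. One tub, not always the same, holds the plunger; only looking or feeling inside tells which.
- bar_middle (a point): Point in the middle tub, 25 mm above its underside and centred: the middle of the 90 mm long, 16 mm thick plunger if it is here, lying along the tub's x. If not, a 9 mm pin lies here, its axis 4 mm lower and up to 6 mm to either side. Bars rest on cradles (30 mm wide, up to 27 mm above the underside) at x = 29 to 39 mm both ways; between them it is clear to the floor.
- lid_middle (a joint): Hinge angle of the lid of the middle tub: 0 shut, opens upward and towards the robot's right to 2.1 rad. The lid (132 x 94 x 4 mm, 0.1 kg, no knob) has a smooth hinge; it falls shut when let go below about 1.5 rad and falls open, staying at 2.1, beyond about 1.7.
- lip_middle (a point): Middle of the lower free edge of the middle tub's lid, on the robot's left: the lid is 4 mm thick above this point and overhangs the tub's wall by 16 mm, so it can be pried up from below with a tilted finger. 132 mm from the hinge line; moves with the lid.
- hinge_middle (a point): Middle of the hinge line of the middle lid, along the tub's y, at the top of the right-hand wall (58 mm above the tub's underside).
- tub_far: The far one (from the robot) of three identical grey plastic tubs, fixed, about 112 mm apart in a row leading away from the robot: 116 (x) x 90 (y) x 58 mm high without lid, 3 mm walls and floor. Origin: centre of its underside, 3 mm above the table; x points to the hinge side, the robot's right, z up. One tub, not always the same, holds the plunger; only looking or feeling inside tells which.
- bar_far (a point): Point in the far tub, 25 mm above its underside and centred: the middle of the 90 mm long, 16 mm thick plunger if it is here, lying along the tub's x. If not, a 9 mm pin lies here, its axis 4 mm lower and up to 6 mm to either side. Bars rest on cradles (30 mm wide, up to 27 mm above the underside) at x = 29 to 39 mm both ways; between them it is clear to the floor.
- lid_far (a joint): Hinge angle of the lid of the far tub: 0 shut, opens upward and towards the robot's right to 2.1 rad. The lid (132 x 94 x 4 mm, 0.1 kg, no knob) has a smooth hinge; it falls shut when let go below about 1.5 rad and falls open, staying at 2.1, beyond about 1.7.
- lip_far (a point): Middle of the lower free edge of the far tub's lid, on the robot's left: the lid is 4 mm thick above this point and overhangs the tub's wall by 16 mm, so it can be pried up from below with a tilted finger. 132 mm from the hinge line; moves with the lid.
- hinge_far (a point): Middle of the hinge line of the far lid, along the tub's y, at the top of the right-hand wall (58 mm above the tub's underside).
- seat (a point): Where the plunger's centre lies when snapped home in the fixed spring clip, 45 mm above the table. x: along the seated plunger; z up. Brown base plate 110 x 64 x 10 mm; two stations at x = 23 to 35 mm both ways, each with a saddle and two upright spring-steel fingers. Between the stations all is clear down to the base plate. The fingers reach 13 mm to each side, 9 mm above this point.
- lips (a point): Midway between the rounded lips of the clip's fingers, 6 mm above the seat. Lips are 6 mm thick and stand 12 mm apart. A plunger laid on them rests with its axis about 6 mm above this point; pressed down with some 8 to 15 N, evenly, it spreads the fingers 2 mm each and drops below the lips onto the saddles, and the fingers spring back over it.
- driver: Bystander, to be left alone: screwdriver lying between the tubs and the clip; origin near its middle.
- board: Bystander, to be left alone: loose green circuit board, 85 x 60 x 18 mm; origin under its centre.
- meter: Bystander, to be left alone: yellow multimeter, 150 x 75 x 35 mm; origin under its centre.
Things that resemble listed ones, but are neither listed nor needed, are in the scene too. What is shaped like the tub_far but pink is not meant.

How it is judged:
By the outcome, as a careful person would: the job done as asked, in the order asked, and still so for the second after the job is handed in, with the robot touching nothing.
It also fails if it takes over 72 s, if anything falls off the work surface, if the arm or the gripper's body presses on something with over 40 N, if the wrist force passes 120 N, or if a joint passes its speed limit or range.

## Working session

There is one attempt and no reset: what is moved stays moved. The work goes in short steps, Python scripts to look and compute and a tool call to move; the robot and the scene stay as the last step left them, time stands still between calls to the robot, and variables do not carry over. Pictures are saved under pics/ and viewed, on a budget of 10 in all, crops included, one or two more only if the job needs it, and the job is handed in when it is done.

Besides the shell and the picture viewer there is one more tool, called in YAML: its name, and indented under it one key for each argument. arm_command: Moves the arm, as the interface text tells. Its arguments: {"type":"object","properties":{"commands":{"type":"array","items":{"type":"array","items":{"type":"array","items":{"type":"number"}}}},"grip_force":{"type":"number"}},"required":["commands"]}

```bash
ls; mkdir -p pics; python3 - <<'E'
from cell import *
import cv2,numpy as np
s=ctrl.read_state(); print(s)
for n in("top","side"):
    im=read_camera(n); cv2.imwrite(f"pics/{n}0.png",im[:,:,::-1]); c=get_calibration(n); print(n,c)
E
```

```text
pics
{'clock': 0.0, 'joint_positions': array([ 1.08828961,  0.60012356, -0.00253822,  1.60013295,  0.00180658,
        0.94290924, -0.07982084]), 'joint_velocities': array([ 0.00042214, -0.00012387,  0.00045679,  0.00056198, -0.00157846,
       -0.00031411,  0.00040876]), 'joint_efforts': array([ 7.09026172e-04, -7.76470613e+01,  1.56486310e+00, -2.58015597e+01,
        1.23464246e-02,  9.05207125e-03,  4.49975460e-05]), 'position': array([ 0.28600714, -0.66571554,  0.24941705]), 'eef_rot': array([ 9.79481570e-01,  2.01532224e-01, -2.32039462e-04, -7.50482971e-04]), 'contact_force': array([ 0.97408948,  0.65695105, -0.46462953]), 'ft_torque': array([ 0.04554498, -0.01449968, -0.04539239]), 'finger_gap': 0.9992757611046718}
top {'intrinsics': array([[509.3692544 ,   0.        , 288.66554259],
       [  0.        , 509.3692544 , 216.31076745],
       [  0.        ,   0.        ,   1.        ]]), 'distortion': array([-0.00568304,  0.        ,  0.        ,  0.        ,  0.        ]), 'rvec': array([ 2.13466066, -2.11759177,  0.20048232]), 'tvec': array([0.10255107, 0.5228602 , 1.48640807])}
side {'intrinsics': array([[486.9089134 ,   0.        , 282.48869598],
       [  0.        , 486.9089134 , 215.76542705],
       [  0.        ,   0.        ,   1.        ]]), 'distortion': array([0.0306068, 0.       , 0.       , 0.       , 0.       ]), 'rvec': array([ 0.6919258 , -2.71292773,  1.01913988]), 'tvec': array([0.49174557, 0.16602809, 1.25643901])}
```

View pics/top0.png

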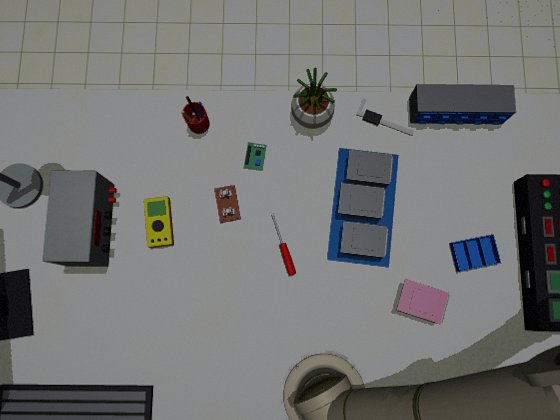

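View pics/side0.png

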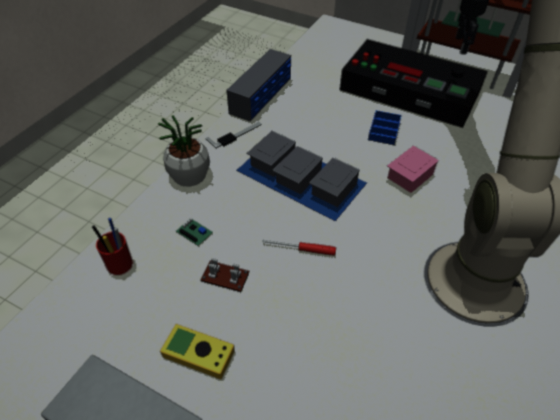

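The top view shows the three lidded tubs on the blue mat at about (370,167), (361,200) and (364,240), the brown clip at (228,203) and the driver at (284,250). In the side view the same things sit at (272,150), (298,170), (335,183) and (225,275). Next I'll zoom in.

```bash
cat > h.py <<'E'
import numpy as np, cv2
from cell import ctrl, read_camera, get_calibration, finish_job
from scipy.spatial.transform import Rotation as R
def cast(n,px,z,c=None):
    c=c or get_calibration(n)
    u=cv2.undistortPoints(np.array(px,float).reshape(-1,1,2),c["intrinsics"],c["distortion"])[:,0]
    M=cv2.Rodrigues(c["rvec"])[0]; o=-M.T@c["tvec"]
    d=np.c_[u,np.ones(len(u))]@M
    return o+d*((z-o[2])/d[:,2])[:,None]
def proj(n,P,c=None):
    c=c or get_calibration(n)
    return cv2.projectPoints(np.array(P,float).reshape(-1,1,3),c["rvec"],c["tvec"],c["intrinsics"],c["distortion"])[0][:,0]
def snap(n,f):
    c=get_calibration(n); im=read_camera(n)[:,:,::-1].copy(); cv2.imwrite(f"pics/{f}.png",im); return im,c
E
python3 - <<'E'
from h import *
im=cv2.imread("pics/top0.png")
hsv=cv2.cvtColor(im,cv2.COLOR_BGR2HSV)
cr=im[140:270,205:405]; cv2.imwrite("pics/crop.png",cv2.resize(cr,None,fx=4,fy=4,interpolation=cv2.INTER_CUBIC))
for (u,v) in [(370,167),(361,200),(364,240),(380,182),(228,203),(338,200)]: print(u,v,hsv[v,u],cast("top",[u,v],.065)[0].round(3))
blue=cv2.inRange(hsv,(100,120,40),(125,255,255))
m=np.zeros_like(blue); 
n,l,st,ce=cv2.connectedComponentsWithStats(blue)
for i in range(1,n):
    if st[i,4]>300: print(st[i],ce[i])
brown=cv2.inRange(hsv,(0,60,30),(15,200,200)); 
n,l,st,ce=cv2.connectedComponentsWithStats(brown)
for i in range(1,n):
    if st[i,4]>100:
        r=cv2.minAreaRect(np.argwhere(l==i)[:,::-1].astype(np.float32)); print(st[i],r); print(cast("top",cv2.boxPoints(r),.010).round(4))
E
```

```text
370 167 [113  11  90] [ 0.673 -0.139  0.065]
361 200 [114  13  96] [ 0.57  -0.11   0.065]
364 240 [110  16  97] [ 0.45  -0.116  0.065]
380 182 [113  11  90] [ 0.627 -0.168  0.065]
228 203 [  8 155  94] [0.558 0.289 0.065]
338 200 [107 218  55] [ 0.57  -0.041  0.065]
[ 327  148   71  119 2261] [359.35780628 215.33657674]
[ 453  235   48   36 1042] [474.75047985 252.78119002]
[300  94  29  21 204] ((315.24749755859375, 105.0247573852539), (17.801015853881836, 24.836992263793945), 50.710594177246094)
[[ 0.8909  0.0729  0.01  ]
 [ 0.9455  0.0108  0.01  ]
 [ 0.8985 -0.0254  0.01  ]
 [ 0.8444  0.0366  0.01  ]]
[215 185  25  38 533] ((226.97299194335938, 203.33782958984375), (34.85258483886719, 20.54987335205078), 80.53767395019531)
[[0.6176 0.3404 0.01  ]
 [0.629  0.2775 0.01  ]
 [0.52   0.2568 0.01  ]
 [0.5089 0.319  0.01  ]]
```

View pics/crop.png

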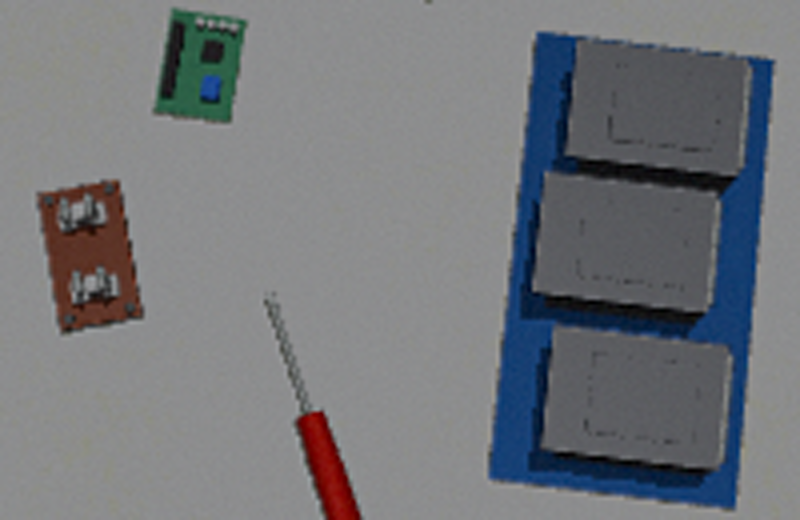

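The crop (4x) shows the lids' left free edges at columns 575, 540 and 548, and the clip stations at (82,213) and (93,287). Next I'll fit the lid rectangles.

```bash
python3 - <<'E'
from h import *
im=cv2.imread("pics/top0.png"); hsv=cv2.cvtColor(im,cv2.COLOR_BGR2HSV)
m=((hsv[:,:,1]<45)&(hsv[:,:,2]>75)).astype(np.uint8); m[:145]=0;m[270:]=0;m[:,:330]=0;m[:,400:]=0
m=cv2.morphologyEx(m,cv2.MORPH_OPEN,np.ones((3,3),np.uint8))
n,l,st,ce=cv2.connectedComponentsWithStats(m,connectivity=4)
for i in range(1,n):
    if 600<st[i,4]<2500:
        cn=cv2.findContours((l==i).astype(np.uint8),0,2)[0][0]
        r=cv2.minAreaRect(cn); p=cast("top",cv2.boxPoints(r),.065)
        e=[p[k]-p[k-1] for k in range(4)]; e=sorted(e,key=lambda v:-np.linalg.norm(v))
        v=e[0] if e[0][1]<0 else -e[0]
        print(st[i],p.mean(0).round(4),[np.linalg.norm(x).round(4) for x in e],"tubx angle",np.arctan2(v[1],v[0]).round(3)); print(p[:,:2].round(3).tolist())
    elif st[i,4]>100: print(st[i])
E
```

```text
[ 330  145   70   63 2015] [ 0.646  -0.1218  0.065 ] [np.float64(0.2115), np.float64(0.2066), np.float64(0.194), np.float64(0.1937)] tubx angle -1.562
[[0.742, -0.018], [0.744, -0.229], [0.55, -0.223], [0.548, -0.017]]
[ 330  168   70  102 1067] [ 0.517  -0.1193  0.065 ] [np.float64(0.3063), np.float64(0.3059), np.float64(0.2096), np.float64(0.202)] tubx angle -0.032
[[0.669, -0.017], [0.671, -0.227], [0.365, -0.217], [0.363, -0.015]]
[ 338  183   47   35 1337] [ 0.5702 -0.1112  0.065 ] [np.float64(0.1349), np.float64(0.1334), np.float64(0.0925), np.float64(0.0924)] tubx angle -1.683
[[0.532, -0.039], [0.624, -0.05], [0.608, -0.184], [0.517, -0.171]]
[ 341  222   47   35 1380] [ 0.4525 -0.1167  0.065 ] [np.float64(0.1355), np.float64(0.134), np.float64(0.0921), np.float64(0.092)] tubx angle -1.684
[[0.414, -0.044], [0.506, -0.056], [0.49, -0.19], [0.399, -0.177]]
```

```bash
cat >> h.py <<'E'
def go(target,ang=None):
    """print tool-frame shift (mm) and turn to reach world target with tool-x world angle ang"""
    s=ctrl.read_state(); M=R.from_quat(s["eef_rot"]).as_matrix(); a=np.arctan2(M[1,0],M[0,0])
    d=M.T@(np.array(target)-s["position"])*1000
    t=0 if ang is None else -((ang-a+np.pi)%(2*np.pi)-np.pi)
    print("t",round(s["clock"],2),"pos",s["position"].round(4),"ang",a.round(3),"F",s["contact_force"].round(1),"gap",round(s["finger_gap"],3)," ->",d.round(1),round(t,3))
E
python3 - <<'E'
from h import *
go([.4634,-.0212,.20],1.458)
E
```

```text
t 0.1 pos [ 0.286  -0.6658  0.2495] ang 0.406 F [-0.7 -1.   0.3] gap 0.998  -> [ 417.5 -522.1   50.1] -1.052
```

arm_command:
  commands:
    - [[417,-522,50,-1.05,1],[417,-522,50,-1.05,1],[417,-522,50,-1.05,1],[417,-522,50,-1.05,1],[417,-522,50,-1.05,1],[417,-522,50,-1.05,1],[417,-522,50,-1.05,1],[417,-522,50,-1.05,1],[417,-522,50,-1.05,1],[417,-522,50,-1.05,1]]
  grip_force: 40

```text
clock: 1.1
position: [0.4184, -0.1836, 0.2128]
eef_rot: [0.747, 0.665, 0.0, 0.0]
contact_force: [1.5, -1.1, 0.3]
finger_gap: 0.004
```

```bash
python3 - <<'E'
from h import *
go([.4634,-.0212,.20],1.458)
E
```

```text
t 1.1 pos [ 0.4184 -0.1836  0.2128] ang 1.455 F [ 1.5 -1.1  0.3] gap 0.004  -> [166.5  26.   12.8] -0.003
```

arm_command:
  commands:
    - [[50,0,0,0,1],[100,0,0,0,1],[130,0,0,0,1],[130,0,0,0,1],[130,0,0,0,1]]

```text
clock: 1.6
position: [0.4332, -0.0559, 0.2129]
eef_rot: [0.746, 0.666, -0.0, -0.0]
contact_force: [0.4, -0.2, -0.0]
finger_gap: -0.001
```

```bash
python3 - <<'E'
from h import *
go([.4634,-.0212,.07],1.458)
im,c=snap("wrist","w0"); print(proj("wrist",[[.46,-.051,.061],[.445,-.182,.061],ctrl.read_state()["position"]],c))
E
```

```text
t 1.6 pos [ 0.4332 -0.0559  0.2129] ang 1.458 F [ 0.4 -0.2 -0. ] gap -0.001  -> [ 37.9  26.2 142.8] -0.0
[[304.01884425 191.5610499 ]
 [300.53960686 316.2130286 ]
 [275.51919419 285.97042402]]
```

View pics/w0.png

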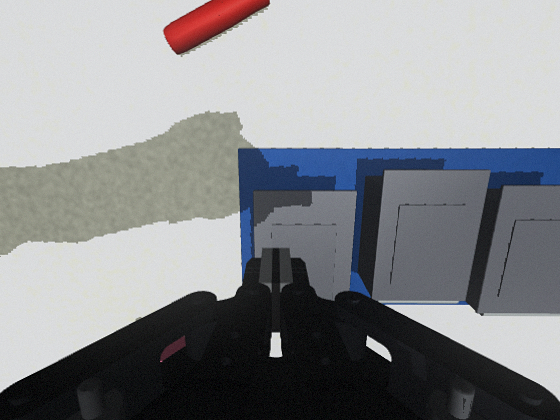

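The wrist view agrees with the measured lip: the near lid's free edge lies at row 191, columns 254 to 357, and the projected lip is (304,191.6). Next I'll descend beside it.

arm_command:
  commands:
    - [[38,26,0,0,1],[38,26,50,0,1],[38,26,100,0,1],[38,26,143,0,1],[38,26,143,0,1],[38,26,143,0,1]]

```text
clock: 2.25
position: [0.4629, -0.0225, 0.0699]
eef_rot: [0.747, 0.665, -0.001, -0.001]
contact_force: [0.1, -1.0, 0.8]
finger_gap: -0.0
```

arm_command:
  commands:
    - [[-10,0,0,0,1],[-14,0,0,0,1],[-17,0,0,0,1],[-17,0,0,0,1]]

```text
clock: 2.65
position: [0.4624, -0.0385, 0.0716]
eef_rot: [0.747, 0.665, 0.002, 0.001]
contact_force: [0.1, 1.8, 1.5]
finger_gap: -0.001
```

```bash
python3 - <<'E'
from h import *
go([.460,-.051,.07],1.458)
E
```

```text
t 2.65 pos [ 0.4624 -0.0385  0.0716] ang 1.455 F [0.1 1.8 1.5] gap -0.001  -> [-12.7  -1.    1.5] -0.003
```

arm_command:
  commands:
    - [[-3,0,0,0,1],[-4,0,0,0,1]]

```text
clock: 2.85
position: [0.4625, -0.039, 0.0713]
eef_rot: [0.745, 0.667, 0.003, 0.0]
contact_force: [-1.5, 18.9, 7.9]
finger_gap: 0.003
```

arm_command:
  commands:
    - [[0,0,-4,0,1],[0,0,-8,0,1],[-1,0,-12,0,1],[-1,0,-16,0,1],[-2,0,-20,0,1]]

```text
clock: 3.35
position: [0.4622, -0.0407, 0.0911]
eef_rot: [0.745, 0.667, 0.003, -0.0]
contact_force: [-1.2, 18.2, 2.5]
finger_gap: -0.002
```

```bash
python3 - <<'E'
from h import *
go([.460,-.051,.07],1.458)
im,c=snap("side","s1"); cv2.imwrite("pics/s1c.png",cv2.resize(im[110:230,220:400],None,fx=4,fy=4))
E
```

```text
t 3.35 pos [ 0.4622 -0.0407  0.0911] ang 1.46 F [-1.2 18.2  2.5] gap -0.002  -> [-10.5  -1.2  21. ] 0.002
```

View pics/s1c.png

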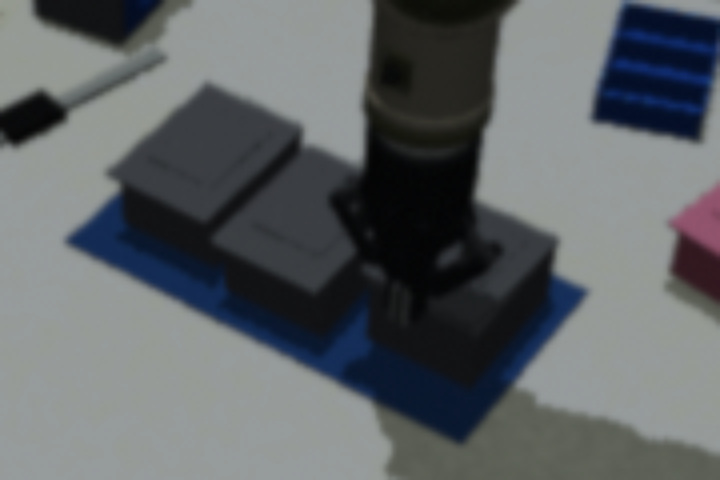

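arm_command:
  commands:
    - [[-1,0,-5,0,1],[-2,0,-10,0,1],[-3,0,-15,0,1],[-5,0,-20,0,1],[-6,0,-25,0,1],[-8,0,-30,0,1],[-11,0,-35,0,1],[-13,0,-40,0,1]]

```text
clock: 4.2
position: [0.4607, -0.0539, 0.1316]
eef_rot: [0.745, 0.667, 0.003, 0.0]
contact_force: [-0.5, 14.9, 6.8]
finger_gap: 0.003
```

arm_command:
  commands:
    - [[-3,0,-5,0,1],[-7,0,-10,0,1],[-11,0,-15,0,1],[-15,0,-20,0,1],[-19,0,-25,0,1],[-24,0,-30,0,1],[-29,0,-35,0,1],[-34,0,-39,0,1]]

```text
clock: 5.0
position: [0.4551, -0.092, 0.1694]
eef_rot: [0.747, 0.665, -0.0, 0.0]
contact_force: [0.5, 0.9, 0.0]
finger_gap: -0.001
```

arm_command:
  commands:
    - [[-6,0,-3,0,1],[-14,0,-7,0,1],[-24,0,-11,0,1],[-34,0,-14,0,1],[-44,0,-16,0,1]]

```text
clock: 5.5
position: [0.4501, -0.1358, 0.1852]
eef_rot: [0.747, 0.665, -0.0, 0.0]
contact_force: [0.4, 0.2, 0.4]
finger_gap: 0.0
```

```bash
python3 - <<'E'
from h import *
go([.443,-.182-.03,.185],1.458)
im,c=snap("side","s2"); cv2.imwrite("pics/s2c.png",cv2.resize(im[90:230,220:400],None,fx=4,fy=4))
E
```

```text
t 5.5 pos [ 0.4501 -0.1358  0.1852] ang 1.455 F [0.4 0.2 0.4] gap 0.0  -> [-76.5   1.7   0.2] -0.003
```

View pics/s2c.png

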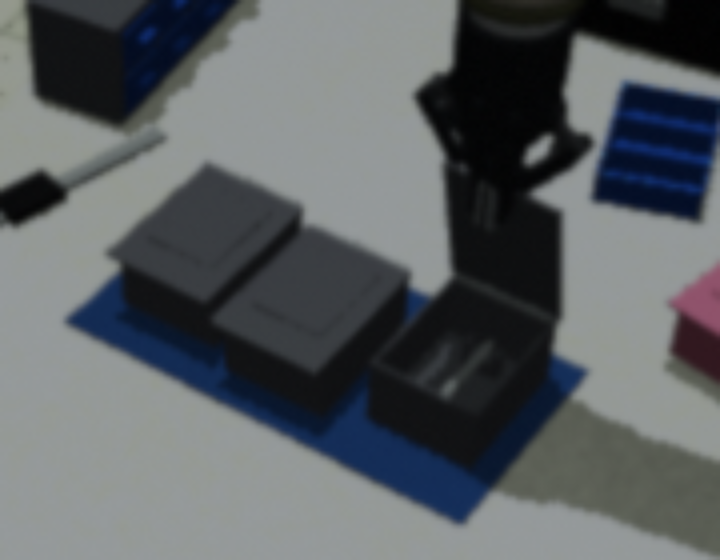

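The lid is rising (it stands at about (505,230) in the 4x crop), and a thin bright bar shows at (470,370). I'll push the lid past centre.

arm_command:
  commands:
    - [[-12,0,0,0,1],[-26,0,0,0,1],[-40,0,0,0,1],[-54,0,0,0,1],[-66,0,0,0,1],[-76,0,0,0,1],[-76,0,0,0,1]]

```text
clock: 6.25
position: [0.4413, -0.2117, 0.1848]
eef_rot: [0.747, 0.664, -0.0, 0.0]
contact_force: [-0.2, -0.0, -0.3]
finger_gap: -0.003
```

arm_command:
  commands:
    - [[50,0,0,0,1],[100,0,0,0,1],[150,0,0,0,1],[180,0,-25,0,1],[180,0,-25,0,1]]

```text
clock: 6.75
position: [0.4639, -0.026, 0.2121]
eef_rot: [0.744, 0.668, 0.002, 0.001]
contact_force: [-0.5, -0.2, -0.6]
finger_gap: 0.001
```

```bash
python3 - <<'E'
from h import *
# middle lip from wrist picture w0 is unavailable w/o calib; remeasure
im,c=snap("wrist","w1"); go([.578,-.02,.20],1.458)
im2,_=snap("side","s3"); a=cv2.resize(im2[90:230,220:400],None,fx=3,fy=3)
cv2.imwrite("pics/w1s.png",np.vstack([cv2.resize(im,(540,405)),a])[:825][:, :])
b=np.hstack([cv2.resize(im,(400,300)),cv2.resize(im2[110:230,240:400],(400,300))]); cv2.imwrite("pics/w1b.png",b)
print(proj("wrist",[[.4516,-.1246,.028],[.46,-.051,.061],[.5777,-.0455,.061]],c))
np.save("c1.npy",c,allow_pickle=True)
E
```

```text
t 6.8 pos [ 0.4632 -0.0287  0.2111] ang 1.461 F [-0.1 -1.  -0.3] gap -0.001  -> [ 21.2 113.1  11.4] 0.003
[[273.07901366 279.73236464]
 [273.39055682 226.45605187]
 [398.96909717 207.94157376]]
```

View pics/w1b.png

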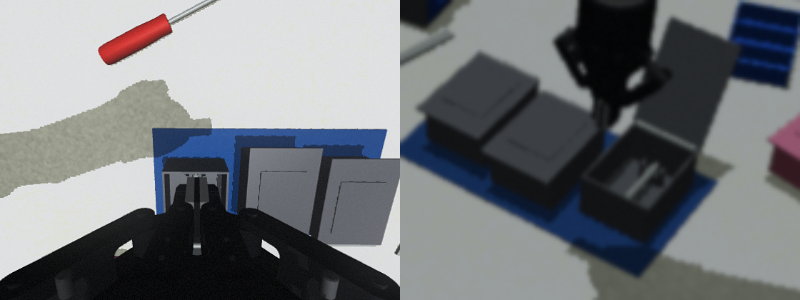

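The right half shows the near lid open and a thin bar inside; the left half shows the other two lids shut. I'll move to the middle tub and check the near bar's width from there.

arm_command:
  commands:
    - [[10,50,0,0,1],[15,100,0,0,1],[21,113,0,0,1],[21,113,0,0,1],[21,113,0,0,1]]

```text
clock: 7.35
position: [0.5756, -0.0248, 0.2089]
eef_rot: [0.747, 0.665, -0.001, -0.001]
contact_force: [-1.1, -0.1, -0.1]
finger_gap: -0.003
```

```bash
python3 - <<'E'
from h import *
im,c=snap("wrist","w2"); go([.578,-.0155,.07],1.458)
t,ct=snap("top","t2"); s,cs=snap("side","s4")
P=[[.4516,-.1246,.028]]
out=[]
for n,i,cc,r in(("wrist",im,c,60),("top",t,ct,30),("side",s,cs,30)):
    u=proj(n,P,cc)[0].round().astype(int); print(n,u); 
    p=cv2.copyMakeBorder(i,r,r,r,r,cv2.BORDER_CONSTANT); out.append(cv2.resize(p[u[1]:u[1]+2*r,u[0]:u[0]+2*r] if 0<=u[0]<560 and 0<=u[1]<420 else i,(260,260)))
out.append
cv2.imwrite("pics/m2.png",np.vstack([np.hstack(out),cv2.resize(im,(780,585))[:330]]))
print(proj("wrist",[[.5777,-.0455,.061],[.579,-.046,.065]],c))
g=cv2.cvtColor(im,cv2.COLOR_BGR2HSV)
E
```

```text
t 7.4 pos [ 0.5753 -0.0246  0.2091] ang 1.455 F [ 0.6  0.7 -0.6] gap -0.001  -> [  9.5   2.  139.1] -0.003
wrist [176 292]
top [365 241]
side [334 182]
[[280.64870806 222.17250242]
 [282.18319017 223.92738689]]
```

View pics/m2.png

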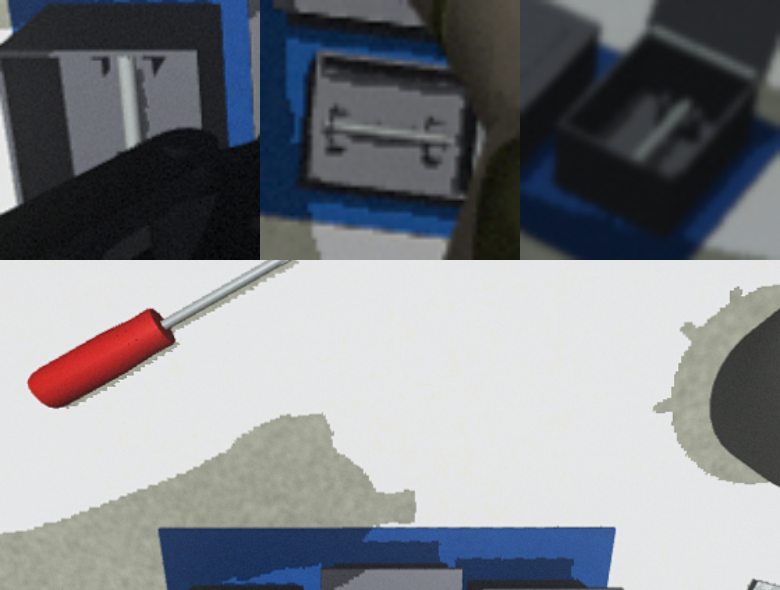

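The near tub's bar measures about 9 mm against the 30 mm cradle, so it is a pin. The middle lid's free edge is at row 222, columns 230 to 332, as predicted. I'll repeat the procedure there.

arm_command:
  commands:
    - [[9,2,45,0,1],[9,2,90,0,1],[9,2,139,0,1],[9,2,139,0,1],[1,2,139,0,1],[-8,2,139,0,1],[-13,2,139,0,1],[-17,2,139,0,1],[-17,2,139,0,1]]

```text
clock: 8.4
position: [0.5789, -0.0336, 0.0742]
eef_rot: [0.745, 0.667, 0.006, -0.001]
contact_force: [-1.4, 25.1, 0.2]
finger_gap: 0.002
```

arm_command:
  commands:
    - [[1,0,-4,0,1],[1,0,-8,0,1],[0,0,-12,0,1],[0,0,-16,0,1],[-1,0,-20,0,1],[-2,0,-25,0,1],[-3,0,-30,0,1],[-4,0,-35,0,1],[-6,0,-40,0,1]]

```text
clock: 9.3
position: [0.5781, -0.0407, 0.115]
eef_rot: [0.745, 0.667, 0.005, -0.0]
contact_force: [-2.0, 22.3, 6.9]
finger_gap: -0.001
```

arm_command:
  commands:
    - [[-1,0,-5,0,1],[-3,0,-10,0,1],[-6,0,-15,0,1],[-8,0,-20,0,1],[-11,0,-25,0,1],[-15,0,-30,0,1],[-19,0,-35,0,1],[-23,0,-40,0,1]]

```text
clock: 10.1
position: [0.5754, -0.0677, 0.1552]
eef_rot: [0.746, 0.666, 0.003, 0.002]
contact_force: [-0.0, 0.8, 2.4]
finger_gap: -0.001
```

arm_command:
  commands:
    - [[-6,0,-5,0,1],[-12,0,-10,0,1],[-18,0,-15,0,1],[-26,0,-20,0,1],[-36,0,-24,0,1],[-48,0,-27,0,1],[-60,0,-30,0,1],[-72,0,-30,0,1]]

```text
clock: 10.9
position: [0.5652, -0.1423, 0.1811]
eef_rot: [0.747, 0.665, -0.0, 0.0]
contact_force: [-0.8, 0.2, 0.1]
finger_gap: 0.001
```

arm_command:
  commands:
    - [[-12,0,0,0,1],[-26,0,0,0,1],[-40,0,0,0,1],[-54,0,0,0,1],[-66,0,0,0,1],[-66,0,0,0,1],[-20,0,0,0,1],[30,0,0,0,1],[80,0,0,0,1],[100,0,0,0,1]]

```text
clock: 11.9
position: [0.5773, -0.0351, 0.1814]
eef_rot: [0.744, 0.668, 0.001, -0.001]
contact_force: [0.4, -0.5, -0.4]
finger_gap: -0.003
```

```bash
python3 - <<'E'
from h import *
im,c=snap("wrist","w3"); go([.681,-.05,.20],1.458)
t,ct=snap("top","t3"); s,cs=snap("side","s5")
P=[[.5693,-.119,.028]]
for n,i,cc in(("wrist",im,c),("top",t,ct),("side",s,cs)): print(n,proj(n,P,cc)[0])
u=proj("top",P,ct)[0].astype(int)
v=proj("side",P,cs)[0].astype(int)
cv2.imwrite("pics/m3.png",np.hstack([cv2.resize(x[q[1]-40:q[1]+30,q[0]-35:q[0]+35],(390,390),interpolation=cv2.INTER_CUBIC) for x,q in((t,u),(s,v))]))
E
```

```text
t 11.95 pos [ 0.5776 -0.0332  0.1814] ang 1.464 F [ 0.2  2.  -0. ] gap 0.002  -> [ -5.6 104.6 -18.5] 0.006
wrist [276.32829729 281.54489636]
top [362.27837904 202.99020838]
side [298.23425133 170.06277645]
```

View pics/m3.png

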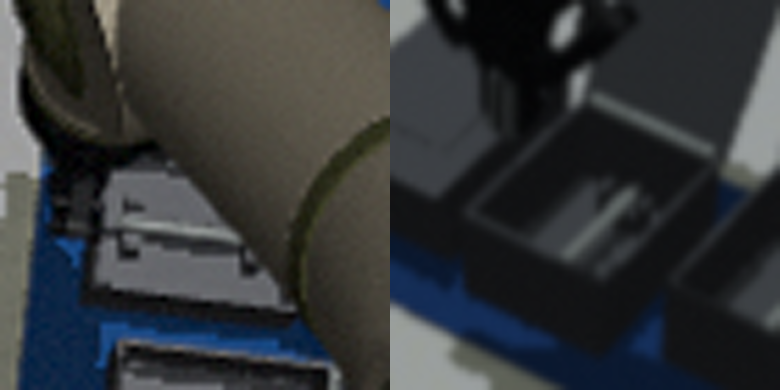

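Both crops show a thin pin in the middle tub (about 17 px against 63 px for the 30 mm cradle), so the plunger should be in the far tub. I'll move there and check the lip numerically.

arm_command:
  commands:
    - [[0,50,-10,0,1],[0,100,-18,0,1],[0,108,-18,0,1],[0,108,-18,0,1],[0,108,-18,0,1]]

```text
clock: 12.55
position: [0.6826, -0.055, 0.1981]
eef_rot: [0.747, 0.665, -0.001, -0.001]
contact_force: [-1.0, -0.2, -0.4]
finger_gap: -0.001
```

```bash
python3 - <<'E'
from h import *
im,c=snap("wrist","w4"); go([.685,-.0436,.07],1.458)
u=proj("wrist",[[.6815,-.0734,.065]],c)[0]; print(u)
hsv=cv2.cvtColor(im,cv2.COLOR_BGR2HSV)
cu,r=int(u[0]),int(u[1])
print("col scan",[(v,hsv[v,cu-25].tolist()) for v in range(r-12,r+10,2)])
print("row scan",[(x,hsv[r+8,x].tolist()) for x in range(cu-75,cu+80,4)])
E
```

```text
t 12.6 pos [ 0.6824 -0.0547  0.1984] ang 1.455 F [-0.1  0.4  0.3] gap -0.003  -> [ 11.4   1.6 128.4] -0.003
[276.91684293 225.36063261]
col scan [(213, [109, 172, 95]), (215, [108, 181, 93]), (217, [111, 137, 78]), (219, [100, 35, 44]), (221, [117, 40, 57]), (223, [120, 20, 78]), (225, [107, 23, 78]), (227, [129, 33, 77]), (229, [109, 26, 80]), (231, [116, 26, 79]), (233, [103, 25, 71])]
row scan [(201, [110, 17, 134]), (205, [117, 22, 126]), (209, [103, 35, 51]), (213, [100, 41, 37]), (217, [115, 34, 45]), (221, [109, 167, 96]), (225, [109, 174, 166]), (229, [99, 22, 81]), (233, [120, 26, 78]), (237, [105, 27, 76]), (241, [101, 27, 76]), (245, [110, 10, 75]), (249, [110, 20, 76]), (253, [110, 22, 71]), (257, [111, 24, 147]), (261, [109, 20, 141]), (265, [115, 21, 143]), (269, [110, 16, 141]), (273, [109, 20, 141]), (277, [114, 18, 145]), (281, [113, 17, 138]), (285, [110, 21, 145]), (289, [117, 18, 142]), (293, [112, 19, 145]), (297, [109, 20, 143]), (301, [113, 21, 146]), (305, [114, 18, 144]), (309, [105, 17, 146]), (313, [108, 21, 145]), (317, [124, 14, 145]), (321, [108, 17, 150]), (325, [106, 19, 147]), (329, [112, 19, 151]), (333, [109, 171, 173]), (337, [109, 162, 178]), (341, [104, 32, 167]), (345, [135, 2, 235]), (349, [90, 1, 235]), (353, [90, 2, 236])]
```

arm_command:
  commands:
    - [[12,3,45,0,1],[12,3,90,0,1],[12,3,128,0,1],[12,3,128,0,1],[3,3,128,0,1],[-3,3,128,0,1],[-8,3,128,0,1],[-12,3,128,0,1],[-12,3,128,0,1]]

```text
clock: 13.5
position: [0.6875, -0.06, 0.0739]
eef_rot: [0.745, 0.667, 0.005, -0.001]
contact_force: [0.7, 16.5, -0.3]
finger_gap: -0.001
```

arm_command:
  commands:
    - [[0,0,-4,0,1],[0,0,-8,0,1],[-1,0,-12,0,1],[-1,0,-16,0,1],[-2,0,-20,0,1],[-3,0,-25,0,1],[-4,0,-30,0,1],[-5,0,-35,0,1],[-7,0,-40,0,1]]

```text
clock: 14.4
position: [0.6867, -0.0671, 0.1147]
eef_rot: [0.745, 0.667, 0.004, -0.001]
contact_force: [-0.1, 17.1, 5.7]
finger_gap: -0.004
```

arm_command:
  commands:
    - [[-1,0,-5,0,1],[-3,0,-10,0,1],[-6,0,-15,0,1],[-9,0,-20,0,1],[-12,0,-25,0,1],[-16,0,-30,0,1],[-20,0,-35,0,1],[-24,0,-40,0,1]]

```text
clock: 15.2
position: [0.6842, -0.0933, 0.1553]
eef_rot: [0.746, 0.666, 0.004, 0.001]
contact_force: [1.2, 2.4, 1.8]
finger_gap: 0.002
```

arm_command:
  commands:
    - [[-6,0,-5,0,1],[-12,0,-10,0,1],[-18,0,-15,0,1],[-26,0,-20,0,1],[-36,0,-24,0,1],[-48,0,-27,0,1],[-60,0,-30,0,1],[-72,0,-30,0,1]]

```text
clock: 16.0
position: [0.6738, -0.1701, 0.1811]
eef_rot: [0.747, 0.665, -0.0, 0.0]
contact_force: [-0.5, 0.9, 1.0]
finger_gap: -0.003
```

arm_command:
  commands:
    - [[-12,0,0,0,1],[-26,0,0,0,1],[-40,0,0,0,1],[-54,0,0,0,1],[-66,0,0,0,1],[-66,0,0,0,1],[-20,0,0,0,1],[30,0,-10,0,1],[30,0,-20,0,1],[30,0,-20,0,1]]

```text
clock: 17.0
position: [0.6786, -0.1357, 0.2025]
eef_rot: [0.745, 0.667, 0.001, 0.001]
contact_force: [0.0, -0.1, 0.6]
finger_gap: 0.003
```

```bash
python3 - <<'E'
from h import *
u=np.array([-.113,-.9936]); ctr=np.array([.676,-.137])+.008*u; print("bar",ctr)
im,c=snap("wrist","w5"); go([*ctr,.15],1.458)
t,ct=snap("top","t5"); s,cs=snap("side","s6")
P=[[*ctr,.028]]
for n,i,cc in(("wrist",im,c),("top",t,ct),("side",s,cs)): print(n,proj(n,P,cc)[0])
a=proj("top",P,ct)[0].astype(int); v=proj("side",P,cs)[0].astype(int)
cv2.imwrite("pics/m5.png",np.hstack([cv2.resize(x[q[1]-40:q[1]+30,q[0]-35:q[0]+35],(250,250),interpolation=cv2.INTER_CUBIC) for x,q in((t,a),(s,v))]+[cv2.resize(im[150:400,100:400],(300,250))]))
E
```

```text
bar [ 0.675096  -0.1449488]
t 17.05 pos [ 0.6779 -0.138   0.2016] ang 1.458 F [ 0.1 -0.1 -0.2] gap -0.0  -> [-7.3 -2.1 51.6] -0.0
wrist [272.51126982 203.67504864]
top [369.97363556 169.77304056]
side [271.96287342 153.66810651]
```

View pics/m5.png

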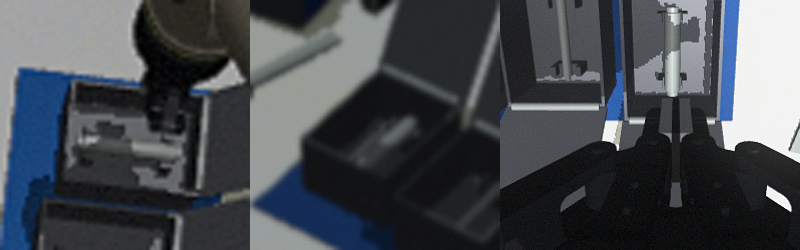

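The wrist crop shows the thick plunger in the far tub at column 272, rows 158 to 245. I'll refine its axis numerically.

```bash
python3 - <<'E'
from h import *
im=cv2.imread("pics/w5.png"); c=get_calibration("wrist")
g=cv2.cvtColor(im,cv2.COLOR_BGR2GRAY).astype(int)
for r in (195,210,225,235): print(r,g[r,255:292].tolist())
print("col",list(zip(range(148,262,2),g[148:262:2,272].tolist())))
print(cast("wrist",[[272,157],[272,245]],.030,c).round(4), cast("wrist",[[262,225],[282,225]],.030,c).round(4))
E
```

```text
195 [85, 85, 84, 83, 86, 83, 88, 83, 85, 68, 92, 104, 110, 115, 121, 128, 132, 134, 129, 122, 112, 114, 101, 92, 85, 118, 169, 165, 161, 164, 162, 162, 162, 166, 164, 162, 165]
210 [152, 153, 151, 154, 148, 155, 148, 71, 80, 73, 124, 150, 170, 183, 199, 208, 214, 227, 210, 205, 193, 185, 164, 146, 123, 109, 157, 158, 160, 156, 157, 156, 159, 156, 157, 158, 159]
225 [77, 84, 84, 65, 45, 45, 46, 44, 40, 55, 130, 150, 164, 188, 193, 203, 217, 223, 207, 199, 190, 178, 157, 137, 108, 42, 47, 49, 51, 47, 51, 92, 156, 150, 153, 150, 154]
235 [141, 147, 144, 144, 143, 144, 142, 117, 140, 93, 122, 148, 175, 192, 191, 201, 213, 219, 206, 198, 193, 176, 154, 133, 106, 121, 113, 122, 146, 145, 147, 144, 147, 146, 146, 149, 147]
col [(148, 175), (150, 175), (152, 177), (154, 81), (156, 67), (158, 239), (160, 244), (162, 207), (164, 234), (166, 234), (168, 233), (170, 235), (172, 146), (174, 139), (176, 139), (178, 141), (180, 143), (182, 142), (184, 138), (186, 139), (188, 140), (190, 139), (192, 139), (194, 141), (196, 137), (198, 132), (200, 127), (202, 230), (204, 227), (206, 227), (208, 227), (210, 227), (212, 223), (214, 222), (216, 224), (218, 222), (220, 224), (222, 224), (224, 223), (226, 222), (228, 223), (230, 221), (232, 218), (234, 218), (236, 221), (238, 218), (240, 220), (242, 216), (244, 219), (246, 180), (248, 43), (250, 58), (252, 38), (254, 36), (256, 40), (258, 38), (260, 34)]
[[ 0.678  -0.1029  0.03  ]
 [ 0.6674 -0.192   0.03  ]] [[ 0.6599 -0.1693  0.03  ]
 [ 0.68   -0.1716  0.03  ]]
```

arm_command:
  commands:
    - [[-7,-2,0,0,0.15],[-7,-2,15,0,0.15],[-7,-2,30,0,0.15],[-7,-2,40,0,0.15],[-7,-2,40,0,0.15]]
  grip_force: 60

```text
clock: 17.65
position: [0.6733, -0.1454, 0.1582]
eef_rot: [0.747, 0.665, -0.001, -0.002]
contact_force: [-0.2, 1.0, -0.4]
finger_gap: 0.422
```

arm_command:
  commands:
    - [[-2,0,40,0,0.15],[-2,0,75,0,0.15],[-2,0,100,0,0.15],[-2,0,115,0,0.15],[-2,0,126,0,0.15],[-2,0,126,0,0.15]]

```text
clock: 18.25
position: [0.6745, -0.1472, 0.0359]
eef_rot: [0.746, 0.665, -0.0, 0.0]
contact_force: [-2.5, 0.0, 2.2]
finger_gap: 0.424
```

arm_command:
  commands:
    - [[0,0,0,0,1],[0,0,0,0,1],[0,0,0,0,1],[0,0,0,0,1],[0,0,0,0,1]]

```text
clock: 18.75
position: [0.6751, -0.1474, 0.0359]
eef_rot: [0.747, 0.665, 0.001, 0.001]
contact_force: [-1.7, 0.3, 5.6]
finger_gap: 0.165
```

arm_command:
  commands:
    - [[0,0,-10,0,1],[0,0,-30,0,1],[0,0,-75,0,1],[0,0,-120,0,1],[0,0,-165,0,1],[0,0,-170,0,1],[0,0,-170,0,1]]

```text
clock: 19.45
position: [0.675, -0.1478, 0.2072]
eef_rot: [0.747, 0.665, 0.001, 0.001]
contact_force: [-0.2, -0.1, -1.9]
finger_gap: 0.163
```

```bash
python3 - <<'E'
from h import *
print(ctrl.read_state()["joint_positions"].round(2))
go([.569,.2984,.2],.188); go([.569,.2984,.2],.188+np.pi)
E
```

```text
[ 0.38  0.63 -0.39  1.71  0.3   0.86 -0.25]
t 19.45 pos [ 0.675  -0.1478  0.2072] ang 1.455 F [-0.2 -0.1 -1.9] gap 0.163  -> [ 431.  -156.7    6.5] 1.267
t 19.45 pos [ 0.675  -0.1478  0.2072] ang 1.455 F [-0.2 -0.1 -1.9] gap 0.163  -> [ 431.  -156.7    6.5] -1.874
```

arm_command:
  commands:
    - [[45,-7,0,-0.15,1],[92,-14,0,-0.3,1],[138,-21,0,-0.45,1],[184,-28,0,-0.6,1],[230,-35,0,-0.75,1],[275,-42,0,-0.9,1],[320,-49,0,-1.05,1],[366,-56,0,-1.2,1],[412,-63,0,-1.35,1],[458,-71,0,-1.5,1]]

```text
clock: 20.45
position: [0.6555, 0.3167, 0.2028]
eef_rot: [0.09, 0.996, -0.001, -0.001]
contact_force: [0.9, 0.2, -1.1]
finger_gap: 0.16
```

```bash
python3 - <<'E'
from h import *
go([.657,.315,.2],.188+np.pi)
E
```

```text
t 20.45 pos [0.6555 0.3167 0.2028] ang 2.962 F [ 0.9  0.2 -1.1] gap 0.16  -> [-1.8 -1.4  2.8] -0.368
```

arm_command:
  commands:
    - [[0,0,0,-0.15,1],[0,0,0,-0.3,1],[0,0,0,-0.37,1],[0,0,0,-0.37,1],[0,0,0,-0.37,1]]

```text
clock: 20.95
position: [0.656, 0.3152, 0.2035]
eef_rot: [-0.091, 0.996, -0.0, -0.001]
contact_force: [-0.7, 0.9, -1.0]
finger_gap: 0.16
```

```bash
python3 - <<'E'
from h import *
im,c=snap("wrist","w6"); np.save("c6.npy",c); go([.569,.2984,.12],.188+np.pi)
hsv=cv2.cvtColor(im,cv2.COLOR_BGR2HSV)
b=cv2.inRange(hsv,(0,60,30),(15,200,220))
n,l,st,ce=cv2.connectedComponentsWithStats(b)
i=1+np.argmax(st[1:,4]); r=cv2.minAreaRect(np.argwhere(l==i)[:,::-1].astype(np.float32)); p=cast("wrist",cv2.boxPoints(r),.010,c)
print(st[i],r,p.round(4),p.mean(0).round(4))
print("seat",proj("wrist",[[.569,.2984,.045],[.569+.029*.982,.2984+.029*.187,.054],[.569-.029*.982,.2984-.029*.187,.054]],c))
E
```

```text
t 21.0 pos [0.6561 0.3153 0.2039] ang -2.96 F [ 0.8  0.5 -0.3] gap 0.166  -> [88.6 -0.8 84. ] -0.006
[ 240   38   69  120 6051] ((274.0, 97.5), (119.0, 68.0), 90.0) [[0.5212 0.2576 0.01  ]
 [0.5098 0.3192 0.01  ]
 [0.616  0.3422 0.01  ]
 [0.6286 0.2739 0.01  ]] [0.5689 0.2982 0.01  ]
seat [[273.97458632  98.27130189]
 [274.15493461 133.32649796]
 [273.68000039  59.36471806]]
```

View pics/w6.png

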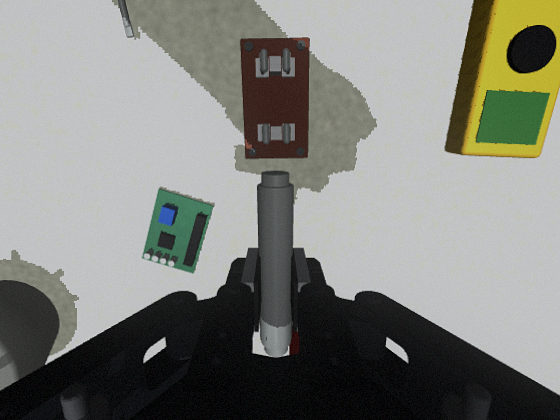

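The wrist view shows the clip plate at columns 241 to 309, rows 38 to 158, aligned with the tool. The held plunger is level at column 275, rows 172 to 356. Next I'll work out its along-axis offset.

```bash
python3 - <<'E'
from h import *
c=np.load("c6.npy",allow_pickle=True).item()
pos=np.array([.656,.3153,.2037]); M=R.from_quat(ctrl.read_state()["eef_rot"]).as_matrix()
for z in (.196,.200):
    p=cast("wrist",[[275,172],[275,356],[258,230],[292.5,230]],z,c); print(z,((p-pos)@M*1000).round(1))
E
```

```text
0.196 [[ 49.2   0.2   7.8]
 [-45.7   0.3   7.6]
 [ 22.8  -7.4   7.7]
 [ 22.8   8.2   7.7]]
0.2 [[ 49.8   0.2   3.8]
 [-42.2   0.3   3.6]
 [ 24.2  -7.2   3.7]
 [ 24.2   7.9   3.7]]
```

arm_command:
  commands:
    - [[45,-1,0,0,1],[85,-1,0,0,1],[85,-1,40,0,1],[85,-1,80,0,1],[85,-1,120,0,1],[85,-1,126,0,1],[85,-1,126,0,1],[85,-1,126,0,1]]
  grip_force: 110

```text
clock: 21.8
position: [0.5736, 0.3001, 0.0807]
eef_rot: [-0.092, 0.996, 0.001, 0.001]
contact_force: [-0.1, -0.3, -0.3]
finger_gap: 0.139
```

```bash
python3 - <<'E'
from h import *
go([.569,.2983,.045],.182+np.pi)
E
```

```text
t 21.8 pos [0.5736 0.3001 0.0807] ang -2.958 F [-0.1 -0.3 -0.3] gap 0.139  -> [ 4.9 -1.  35.7] 0.002
```

arm_command:
  commands:
    - [[1,-1,4,0,1],[1,-1,8,0,1],[1,-1,12,0,1],[1,-1,15,0,1],[1,-1,15,0,1]]

```text
clock: 22.3
position: [0.5726, 0.299, 0.0644]
eef_rot: [-0.092, 0.996, 0.001, 0.001]
contact_force: [1.4, 2.4, 1.7]
finger_gap: 0.15
```

```bash
python3 - <<'E'
from h import *
go([.569,.2983,.045],.182+np.pi)
E
```

```text
t 22.3 pos [0.5726 0.299  0.0644] ang -2.957 F [1.4 2.4 1.7] gap 0.15  -> [ 3.7 -0.1 19.4] 0.003
```

Contact is beginning at the lips, as expected. I'll press down gradually.

arm_command:
  commands:
    - [[0,0,2,0,1],[0,0,4,0,1],[0,0,6,0,1],[0,0,6,0,1]]

```text
clock: 22.7
position: [0.5725, 0.2988, 0.0582]
eef_rot: [-0.092, 0.996, 0.001, 0.001]
contact_force: [1.6, 4.0, 0.4]
finger_gap: 0.144
```

arm_command:
  commands:
    - [[0,0,2,0,1],[0,0,4,0,1],[0,0,6,0,1],[0,0,6,0,1]]

```text
clock: 23.1
position: [0.5719, 0.2986, 0.053]
eef_rot: [-0.092, 0.996, 0.0, 0.0]
contact_force: [-2.3, 1.1, 12.6]
finger_gap: 0.145
```

arm_command:
  commands:
    - [[0,0,2,0,1],[0,0,3,0,1],[0,0,4,0,1],[0,0,4,0,1]]

```text
clock: 23.5
position: [0.572, 0.2987, 0.0526]
eef_rot: [-0.092, 0.996, -0.0, 0.002]
contact_force: [-10.6, -6.1, 48.2]
finger_gap: 0.144
```

```bash
python3 - <<'E'
from h import *
go([.569,.2983,.045],.182+np.pi); print(ctrl.read_state()["ft_torque"])
E
```

```text
t 23.5 pos [0.572  0.2987 0.0526] ang -2.957 F [-10.6  -6.1  48.2] gap 0.144  -> [3.  0.2 7.6] 0.003
[-1.5301933   2.22382045  0.09119751]
```

At TCP z 0.0526 there is a hard stop, which matches seat 0.045 plus the 8 mm grip offset. I'll relax, open partly and retreat.

arm_command:
  commands:
    - [[0,0,-4,0,1],[0,0,-4,0,0.1],[0,0,-4,0,0.1],[0,0,-4,0,0.1],[0,0,-4,0,0.1],[0,0,-20,0,0.1],[0,0,-60,0,0.1],[0,0,-100,0,0.1],[-45,0,-140,0,0.1],[-85,0,-150,0,0.1]]

```text
clock: 24.5
position: [0.6555, 0.3146, 0.2035]
eef_rot: [-0.093, 0.996, 0.001, 0.002]
contact_force: [0.5, 1.9, -0.2]
finger_gap: 0.453
```

arm_command:
  commands:
    - [[-5,0,0,0,0.1],[-5,0,0,0,0.1],[-5,0,0,0,0.1]]

```text
clock: 24.8
position: [0.6589, 0.3142, 0.1976]
eef_rot: [-0.092, 0.996, -0.0, -0.001]
contact_force: [-0.8, 0.6, -0.9]
finger_gap: 0.454
```

```bash
python3 - <<'E'
from h import *
go([.569,.2983,.2],.182+np.pi)
im,c=snap("wrist","w7"); s,cs=snap("side","s7")
A=np.array([.982,.182,0]);O=np.array([.569,.2983,.045]); B=np.array([-.182,.982,0])
print(proj("wrist",[O+.045*A,O-.045*A,O+.008*B,O-.008*B],c).round(1)); print(proj("side",[O],cs))
v=proj("side",[O],cs)[0].astype(int)
cv2.imwrite("pics/m7.png",np.hstack([im,cv2.resize(s[v[1]-35:v[1]+35,v[0]-20:v[0]+20],(240,420),interpolation=cv2.INTER_CUBIC)]))
E
```

```text
t 24.8 pos [0.6589 0.3142 0.1976] ang -2.956 F [-0.8  0.6 -0.9] gap 0.454  -> [91.3  0.9 -2.3] 0.003
[[275.8 148.5]
 [276.1  34.3]
 [285.5  94.3]
 [266.5  94.2]]
[[222.64705641 265.92647641]]
```

View pics/m7.png

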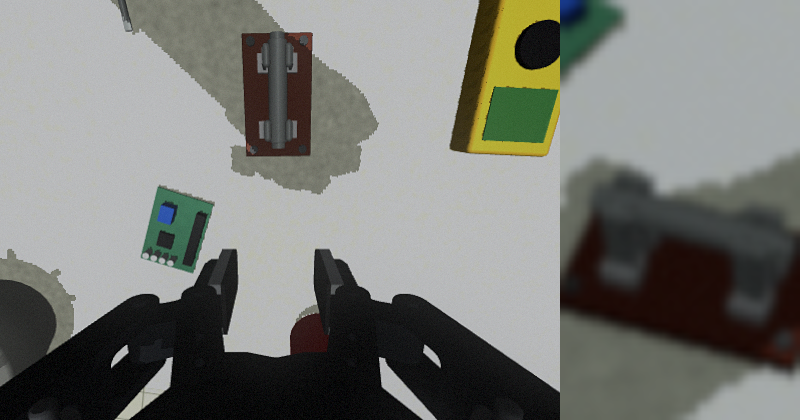

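```bash
python3 -c "
from cell import *
print(finish_job())"
```

```text
the job is handed in; nothing more can be done
None
```

The plunger is pressed into the spring clip and the job is handed in, at about 25 s on the robot's clock.

- **Search:** I pushed each lid open by its free edge with closed fingers. The near and middle tubs held pins about 9 mm thick, which I left in place. The plunger was in the far tub.
- **Snap-in:** I gripped the plunger and pressed it into the clip. Resistance was about 13 N near the end of the press. It then met a hard stop with the plunger's axis at about 45 mm, which is the seat height. The contact force at that stop was 48 N, above the 8 to 15 N needed to snap in but below the 120 N wrist limit.
- **Last checks:** In the final wrist picture the plunger lies along the clip with both finger pairs beside it. Its outline is about 1 px off sideways and 1 to 3 px off lengthwise, roughly 1 to 2 mm. The gripper was clear of everything, and the circuit board and multimeter looked untouched.
- **Not checked:** I did not check the snap with a pull test. I did not compare the screwdriver's position before and after, but the arm never went low near it.
- **Picture budget:** I viewed 12 pictures, two past the budget of 10.

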